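# Change the batch in a cooling jig with a sprung clamp

## Robot

A 6-joint arm with a two-finger parallel gripper is mounted at the origin on the work surface. World frame = base frame: x ahead of the robot, y to its left, z up, the work surface at z = 0. Lengths are in m, angles in rad, forces in N, time in s.
With the tool pointing down it reaches from about 0.4 to 0.925 m from the base axis. Payload 12.5 kg.
Tool frame: the origin (TCP) lies on the centre line of the jaws, within the pads' length; the fingertips stand 8 mm ahead of it and the grasp point (between the pads) lies 11 mm behind it (ctrl.tip_reach is the distance from the TCP to the fingertips, in m); z points along the fingers, x is the direction in which the jaws open and shut, and the axes are right-handed (so a half turn about z gives the same grasp; the last joint's range is limited). The gripper opens to 95 mm and grips with 3 to 60 N. Pads are 20 mm wide; open, the fingers measure 119 mm over their backs; the gripper's body (75 mm by 180 mm) begins 59 mm behind the grasp point.
Start: joints at [1.019, 0.491, 1.559, -0, 1.092, -0.106], TCP at [0.269, 0.564, 0.223] pointing down, gripper open.
Joint ranges: [-3.1, 3.1], [-0.84, 2.19], [0.05, 2.79], [-1.13, 4.28], [0.06, 2.93], [-2.69, 2.69]. Speed limits (rad/s): [2.22, 2.22, 2.79, 3.14, 3.14, 3.14].

## Interface

Orientations are given as a unit quaternion [x, y, z, w].
In Python, from workcell import ctrl gives the robot as it stands. Calls block until the motion is done:
- ctrl.goto(position, orientation): joint-space move of the TCP to a pose.
- ctrl.servo_line(position, frame=None, speed=0.15): straight line of the TCP; frame=None keeps the orientation; speed is the mean speed in m/s.
- ctrl.goto_joints(angles): joint-space move.
- ctrl.open_gripper() and ctrl.close(squeeze=None): open the fingers fully, or close them until they stop; squeeze is the grip in N (None keeps the last).
- ctrl.sleep(seconds).
- ctrl.inverse_kinematics(position, orientation): joint angles nearest the present ones, or None.
- ctrl.sense(): the state.
- ctrl.read_camera(name): name is "scene" or "top"; returns a dict with "img" (480x640x3 uint8, blue, green, red), "fx", "fy", "cx", "cy" (pixels), "R" (3x3) and "t" (3): a world point X has camera coordinates R X + t. Camera axes: x right, y down, z forward; pixel columns grow to the right and rows downward; lengths in m; the calibration is good to about 2 mm. A picture is of the moment at which its call begins. There is no depth.
A pose or a line that the arm cannot do raises ctrl.IKError and nothing moves.
- ctrl.finish_job(): hands the job in, once; it reports no verdict.
The state is a dict: "t": time; "joints": joint angles; "dq": joint speeds; "joint_efforts": joint torques, N m; "position": TCP position; "tool_rot": TCP orientation; "ft_force": force on the tool from outside, world axes, zero at the start; "wrist_torque": the same for the moment, N m; "finger_gap": finger opening in m.
Only numpy, scipy, OpenCV 4.12 (cv2) and the standard library are available. Lean on these libraries where they do the work, as an engineer would, in place of code of your own. Each camera call takes 0.05 s, during which the arm holds its last target. There are 200 camera calls.

## Task

The mouldings under the sprung clamp of the cooling jig have cooled. Swing the air nozzle aside to the left, clear of the bed, cock the clamp back until its trigger catches it, put the cooled mouldings in the orange tote and lay every fresh moulding from the mat flat in a bay of its own under where the clamp bar comes down, lengthwise in the bay. Then, with the nozzle still aside, trip the trigger so that the clamp snaps down on them, and swing the nozzle back over the middle of the bed; leave the tape, can and screwdriver alone.

Things in the scene. Friction and masses are not known exactly. Their poses are not given: they have to be found in the camera images.
- jig: cooling jig fixed to the bench: steel base with an aluminium bed at the robot's side. Origin on the bench under the clamp's hinge; x away from the robot, y left, z up (yaw varies a little). At its far side stand the trigger's post (182 mm high, at x +70, y -156 mm) and the nozzle arm's (at x +30, y +170 mm)
- bed_mid (a point): middle of the bed, on the middle bay's floor, 30 mm over the bench (jig x -100, y 0); axes as the jig's. The bed is 120 mm long in x and has three bays along x, centred at y = -58, 0 and +58 mm, each 54 mm wide between ridges 4 mm wide and 6 mm high, open at the robot's end, with a 12 mm high stop across the far end, 56 mm beyond this point. The 12 mm round clamp bar comes down across the bays at this x
- clamp_hinge (a point): middle of the clamp's hinge line, 66 mm over the bench; the hinge runs along the jig's y, at the far side of the bed
- clamp (a joint): clamp frame's hinge angle, rad: 0 level, its bar on the mouldings; grows as it swings up and back, away from the robot (1.57 upright, stop at 1.8). A spring drives it shut: about 5 N at the handle when level, 8 N upright. Raised to 1.68 or more and let go, the sear holds it at about 1.6. With nothing under the bar it drops to -0.25. The bar is 100 mm from the hinge, the side arms at jig y -105 and +105 mm
- clamp_handle (a point): middle of the clamp's handle: round 14 mm rubber bar, 110 mm long along the jig's y, 190 mm from the hinge; 66 mm up at the robot's side of the bed when level; circles about the hinge. Rods at y -50 and +50 mm join it to the clamp bar. Can be pinched from above, a finger either side, and turns in the fingers
- sear (a joint): trigger lever angle in rad: 0 when sprung up (catching), grows as the pedal is pressed down, at most 0.35. The clamp is let go at about 0.1; the press takes about 5 to 10 N
- trigger_pedal (a point): centre of the top of the trigger pedal, a black rubber plate 50 x 60 mm at the right of the clamp (jig x -10, y -178 mm), 175 mm over the bench. Pressed straight down it goes 6 to 15 mm before the clamp flies, and springs up again when let go. The clamp sweeps only the jig's y > -130 mm
- nozzle (a joint): swing angle, rad, of the stiff air-nozzle arm about the post at the jig's left: 0 parked left of the bed (arm pointing to the robot, a little left); grows counter-clockwise from above as it swings over the bed; 1.18 is over the bed's middle, stop at 1.6. Stays where it is left; takes about 2 N at the knob. Below 0.35 is clear of the bed
- nozzle_pivot (a point): on the axis of the nozzle arm's post, at the knob's grip height
- nozzle_knob (a point): middle of the upright steel knob on the nozzle's head at the arm's end, 214 mm from the post's axis: 20 mm across, 48 mm tall, this point 184 mm over the bench (24 mm under the knob's top). The nozzle's head (48 mm across, from 114 to 160 mm over the bench) hangs straight below it
- tote: orange open tote, fixed to the bench, 240 x 170 mm outside, 55 mm tall, walls and floor 5 mm; origin at the centre of its underside, x along its long side
- cool1: cooled black plastic cover moulding: a 90 x 40 mm flange 12 mm thick with a raised hump 72 x 22 mm along its middle (along x), 30 mm tall in all, 70 g; origin at the centre of its underside, x along its length, z up. Grip it across the 22 mm hump, above the flange. It lies in one of the jig's bays under the clamp bar at the start; goes in the tote. May be absent
- cool2: cooled black plastic cover moulding: a 90 x 40 mm flange 12 mm thick with a raised hump 72 x 22 mm along its middle (along x), 30 mm tall in all, 70 g; origin at the centre of its underside, x along its length, z up. Grip it across the 22 mm hump, above the flange. It lies in one of the jig's bays under the clamp bar at the start; goes in the tote. May be absent
- cool3: cooled black plastic cover moulding: a 90 x 40 mm flange 12 mm thick with a raised hump 72 x 22 mm along its middle (along x), 30 mm tall in all, 70 g; origin at the centre of its underside, x along its length, z up. Grip it across the 22 mm hump, above the flange. It lies in one of the jig's bays under the clamp bar at the start; goes in the tote. May be absent
- fresh1: fresh black plastic cover moulding: a 90 x 40 mm flange 12 mm thick with a raised hump 72 x 22 mm along its middle (along x), 30 mm tall in all, 70 g; origin at the centre of its underside, x along its length, z up. Grip it across the 22 mm hump, above the flange. It starts on a thin brown card mat at the right; goes in a bay of the jig. May be absent
- fresh2: fresh black plastic cover moulding: a 90 x 40 mm flange 12 mm thick with a raised hump 72 x 22 mm along its middle (along x), 30 mm tall in all, 70 g; origin at the centre of its underside, x along its length, z up. Grip it across the 22 mm hump, above the flange. It starts on a thin brown card mat at the right; goes in a bay of the jig. May be absent
- fresh3: fresh black plastic cover moulding: a 90 x 40 mm flange 12 mm thick with a raised hump 72 x 22 mm along its middle (along x), 30 mm tall in all, 70 g; origin at the centre of its underside, x along its length, z up. Grip it across the 22 mm hump, above the flange. It starts on a thin brown card mat at the right; goes in a bay of the jig. May be absent
- tape: bystander: cardboard-brown roll of tape lying flat, 100 mm across, 30 mm high, between the robot and the jig; origin at the centre of its underside
- can: bystander: upright can 60 mm across, 150 mm tall, at the far right; origin at the centre of its underside
- driver: bystander: screwdriver lying on the bench at the near left; origin near its middle, x along it
- mat: brown cardboard mat fixed on the bench at the right, 150 x 235 mm, 4 mm thick; the fresh mouldings start on it; origin at the centre of its underside

How it is judged:
On the way, in this order (a step that is already met when the one before it is completed fails the run):
1. the nozzle is parked clear of the bed (value of joint nozzle below 0.35 rad), for 0.2 s.
2. the clamp is cocked and held by its sear, not by the hand (value of joint clamp above 1.5 rad and contact force between the fingers and clamp below 0.1 N), for 0.3 s.
3. with the clamp cocked, the cooled mouldings are in the tote and the fresh ones lie flat in the bays (value of joint clamp above 1.5 rad and contact force between the fingers and anything else below 0.1 N and x of cool1 in the frame of tote between -0.105 and 0.105 m and y of cool1 in the frame of tote between -0.07 and 0.07 m and z of each of cool1, cool2, cool3 in the frame of tote below 0.05 m and x of cool2 in the frame of tote between -0.105 and 0.105 m and y of cool2 in the frame of tote between -0.07 and 0.07 m and x of cool3 in the frame of tote between -0.105 and 0.105 m and y of cool3 in the frame of tote between -0.07 and 0.07 m and x of fresh1 in the frame of bed_mid between -0.025 and 0.025 m and y of fresh1 in the frame of bed_mid between -0.075 and 0.075 m and z of fresh1 in the frame of bed_mid between -0.004 and 0.0045 m and angle between each of fresh1, fresh2, fresh3's own z axis and vertical below 0.08 rad and angle between the x axis of each of fresh1, fresh2, fresh3 and the x axis of jig, either way round below 0.2 rad and x of fresh2 in the frame of bed_mid between -0.025 and 0.025 m and y of fresh2 in the frame of bed_mid between -0.075 and 0.075 m and z of fresh2 in the frame of bed_mid between -0.004 and 0.0045 m and x of fresh3 in the frame of bed_mid between -0.025 and 0.025 m and y of fresh3 in the frame of bed_mid between -0.075 and 0.075 m and z of fresh3 in the frame of bed_mid between -0.004 and 0.0045 m), for 0.3 s.
4. the clamp has been tripped and lies on the mouldings, the nozzle still clear (value of joint clamp between -0.06 and 0.08 rad and contact force between the fingers and clamp below 0.1 N and value of joint nozzle below 0.35 rad), for 0.3 s.
At the end, for the whole second after the job is handed in: Cooled mouldings in the tote; each fresh one flat in a bay, centre within 25 mm of the clamp bar along the bay, length within 0.2 rad of it; clamp down on them (-0.06 to 0.08 rad); nozzle knob within 35 mm (from above) of the bed's middle; all at rest (x of cool1 in the frame of tote between -0.105 and 0.105 m and y of cool1 in the frame of tote between -0.07 and 0.07 m and z of each of cool1, cool2, cool3 in the frame of tote below 0.05 m and x of cool2 in the frame of tote between -0.105 and 0.105 m and y of cool2 in the frame of tote between -0.07 and 0.07 m and x of cool3 in the frame of tote between -0.105 and 0.105 m and y of cool3 in the frame of tote between -0.07 and 0.07 m and x of fresh1 in the frame of bed_mid between -0.025 and 0.025 m and y of fresh1 in the frame of bed_mid between -0.075 and 0.075 m and z of fresh1 in the frame of bed_mid between -0.004 and 0.0045 m and angle between each of fresh1, fresh2, fresh3's own z axis and vertical below 0.08 rad and angle between the x axis of each of fresh1, fresh2, fresh3 and the x axis of jig, either way round below 0.2 rad and x of fresh2 in the frame of bed_mid between -0.025 and 0.025 m and y of fresh2 in the frame of bed_mid between -0.075 and 0.075 m and z of fresh2 in the frame of bed_mid between -0.004 and 0.0045 m and x of fresh3 in the frame of bed_mid between -0.025 and 0.025 m and y of fresh3 in the frame of bed_mid between -0.075 and 0.075 m and z of fresh3 in the frame of bed_mid between -0.004 and 0.0045 m and value of joint clamp between -0.06 and 0.08 rad and horizontal distance between nozzle_knob and bed_mid below 0.035 m and velocity of joint nozzle below 0.05 rad/s and linear speed of each of cool1, cool2, cool3, fresh1, fresh2, fresh3 below 0.02 m/s); the robot touches nothing.
It fails at once if a bystander (tape, can or screwdriver) is moved more than 30 mm (distance of any of tape, can, driver from where it was at the start of the episode above 0.03 m).
Of cool1, cool2, cool3 only 1 to 2 are there at a start; the rules pass over those that are not, and their reading is None.
Of fresh1, fresh2, fresh3 only 2 to 3 are there at a start; the rules pass over those that are not, and their reading is None.
At some moment in a run one of fresh1, fresh2, fresh3 may be knocked a few centimetres aside while the robot is not near it.
Once in a run the grip may slacken for a moment while it holds something.
It also fails if it takes over 210 s, if anything falls off the work surface, if the arm or the gripper's body presses on something with over 40 N, if the wrist force passes 120 N, or if a joint passes its speed limit or range.

## Working session

There is one attempt and no reset: what is moved stays moved. The work goes in short steps, each a Python script; the robot and the scene stay as the last script left them, time stands still between calls to the robot, and variables do not carry over. Pictures are saved under pics/ and viewed, about 12 in all and at most 16, crops included, and the job is handed in when it is done.

```bash
mkdir -p pics; ls; python3 - <<'E'
from workcell import ctrl
import cv2, numpy as np
s=ctrl.sense(); print(s)
print(ctrl.tip_reach)
for n in("scene","top"):
    c=ctrl.read_camera(n); cv2.imwrite(f"pics/{n}0.png",c["img"])
    print(n,c["fx"],c["cx"],c["cy"],np.round(c["R"],3).tolist(),c["t"], (-np.array(c["R"]).T@c["t"]).round(3))
E
```

```text
pics
{'t': 0.0, 'joints': array([ 1.01938808e+00,  4.91567774e-01,  1.55944635e+00,  1.81442944e-06,
        1.09171164e+00, -1.05588348e-01]), 'dq': array([0.00098668, 0.00151791, 0.0002756 , 0.00048337, 0.00060583,
       0.0002638 ]), 'joint_efforts': array([ 1.43080724e-03, -6.12643433e+01, -2.58178067e+01,  6.93078618e-02,
        4.82662674e-02, -9.35561798e-05]), 'position': array([0.26934659, 0.56372148, 0.22205771]), 'tool_rot': array([ 8.45930872e-01,  5.33292264e-01, -5.08793878e-04,  2.49222958e-04]), 'ft_force': array([-0.49356049, -0.01896806, -0.69278999]), 'wrist_torque': array([-0.02938814,  0.00216865, -0.03587801]), 'finger_gap': 0.09490360604350437}
0.008
scene 549.8291411354734 317.1359949988991 238.95907642935757 [[0.388, 0.922, 0.003], [0.727, -0.304, -0.615], [-0.566, 0.241, -0.788]] [-0.19384174 -0.26728918  1.74044798] [ 1.255 -0.322  1.208]
top 602.4696048531532 316.1652035726911 254.08908475103698 [[-0.019, -1.0, -0.009], [-0.987, 0.02, -0.161], [0.161, 0.006, -0.987]] [0.03358286 0.50967374 1.37656573] [0.282 0.015 1.441]
```

View pics/scene0.png

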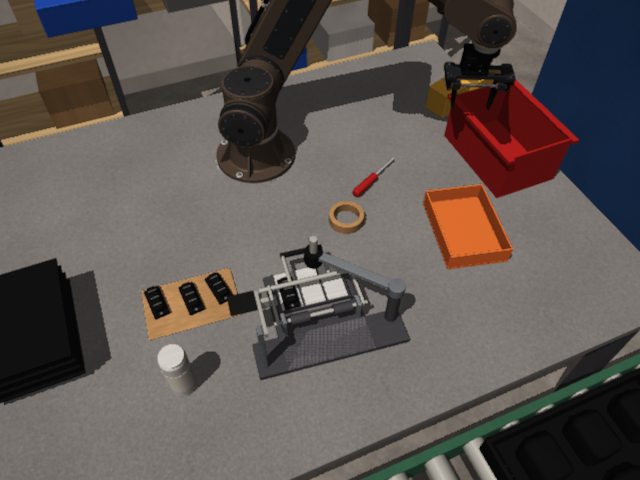

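View pics/top0.png

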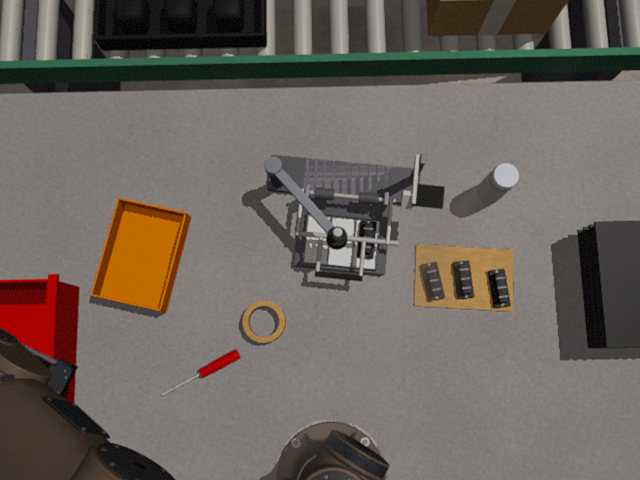

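Top view: the jig is centred at about (340,225), with the knob at (337,236), the nozzle post at (274,163) and the pedal at (430,196). There is one cooled moulding, in the right bay at (368,240). Three fresh ones lie on the mat at (432,281), (463,280) and (499,288). The tote is at (141,256) and the tape at (263,322).

```bash
cat > h.py <<'E'
import cv2, numpy as np
from workcell import ctrl
from scipy.spatial.transform import Rotation as Ro
def cam(n="top"):
    c=ctrl.read_camera(n); c["R"]=np.array(c["R"]); c["t"]=np.array(c["t"]); return c
def ray(c,u,v,z):
    d=c["R"].T@np.array([(u-c["cx"])/c["fx"],(v-c["cy"])/c["fy"],1]); o=-c["R"].T@c["t"]
    return o+d*(z-o[2])/d[2]
def proj(c,X):
    p=c["R"]@np.asarray(X)+c["t"]; return np.array([c["fx"]*p[0]/p[2]+c["cx"],c["fy"]*p[1]/p[2]+c["cy"]])
def down(a):  # tool pointing down, jaw (x) axis at world yaw a
    return (Ro.from_euler("z",a)*Ro.from_euler("x",np.pi)).as_quat()
def crop(c,u,v,w,h,k,name):
    cv2.imwrite("pics/"+name,cv2.resize(c["img"][v:v+h,u:u+w],None,fx=k,fy=k,interpolation=cv2.INTER_CUBIC))
E
python3 - <<'E'
from h import *
c=cam()
crop(c,245,140,210,150,3.8,"jig0.png")
hsv=cv2.cvtColor(c["img"],cv2.COLOR_BGR2HSV)
# tote
m=cv2.inRange(hsv,(5,180,120),(16,255,255)); k=max(cv2.findContours(m,0,2)[0],key=cv2.contourArea)
r=cv2.minAreaRect(k); b=cv2.boxPoints(r); P=np.array([ray(c,*p,.055) for p in b]); print("tote",b.round().tolist(),P.round(3).tolist(),P.mean(0).round(3))
# fresh on mat
roi=np.zeros_like(m); roi[248:308,417:512]=1
m=((hsv[...,2]<75)&(roi>0)).astype(np.uint8)
for k in cv2.findContours(m,0,2)[0]:
    if cv2.contourArea(k)>100:
        r=cv2.minAreaRect(k); b=cv2.boxPoints(r); P=np.array([ray(c,*p,.02)[:2] for p in b]); e=[P[1]-P[0],P[2]-P[1]]; e.sort(key=np.linalg.norm)
        print("fresh",np.round(r[0]),P.mean(0).round(3),[np.linalg.norm(x).round(3) for x in e],np.degrees(np.arctan2(e[1][1],e[1][0])).round(1))
E
```

```text
tote [[96.0, 297.0], [118.0, 197.0], [186.0, 212.0], [164.0, 312.0]] [[0.418, 0.534, 0.055], [0.654, 0.492, 0.055], [0.615, 0.328, 0.055], [0.38, 0.375, 0.055]] [0.517 0.432 0.055]
fresh [498. 288.] [ 0.423 -0.405] [np.float64(0.04), np.float64(0.088)] -175.0
fresh [432. 283.] [ 0.439 -0.249] [np.float64(0.038), np.float64(0.079)] -170.5
fresh [462. 280.] [ 0.446 -0.321] [np.float64(0.039), np.float64(0.088)] -175.4
```

View pics/jig0.png

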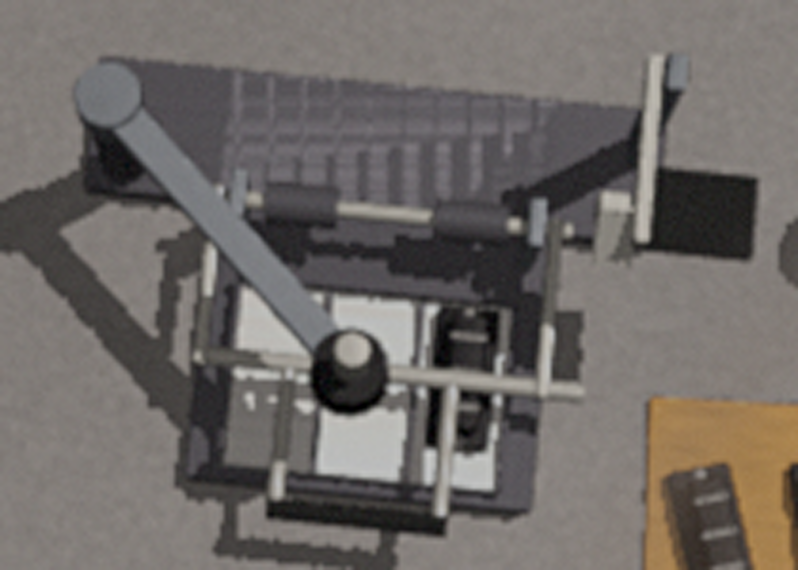

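```bash
cat > est.py <<'E'
from h import *
from scipy.optimize import least_squares
c=cam()
f=lambda u,v:(245+u/3.8,140+v/3.8)
obs=[((705,215),(-.010,-.178,.175)),((358,508),(-.19,0,.066)),((271,503),(-.19,.055,.066)),((445,518),(-.19,-.055,.066)),((388,216),(0,0,.066)),
 ((375,490),(-.16,0,.030)),((232,479),(-.16,.085,.033)),((493,489),(-.16,-.085,.033))]
def pose(p,X):
    R=Ro.from_euler("z",p[2]).as_matrix(); return R@X+[p[0],p[1],0]
def res(p): return np.concatenate([proj(c,pose(p,np.array(X)))-f(*o) for o,X in obs])
r=least_squares(res,[.6,0,0],loss="soft_l1"); print(r.x,r.fun.reshape(-1,2).round(1).tolist())
k=ray(c,*f(352,349),.208); print("knob",k)
E=np.array(r.x); piv=pose(E,np.array([.03,.17,.184])); print("piv",piv,np.linalg.norm((k-piv)[:2]), np.arctan2(*(k-piv)[1::-1]))
bm=pose(E,np.array([-.1,0,.03])); print("bed",bm)
print("pedal",ray(c,*f(705,215),.175),pose(E,np.array([-.01,-.178,.175])))
for h in(.17,.19,.2,.21): print(h,ray(c,*f(108,95),h))
E
python3 est.py
```

```text
[ 0.64221658 -0.05202524 -0.12041076] [[0.4, -0.8], [0.3, 2.5], [-0.7, 1.5], [1.2, 2.3], [0.1, -0.6], [-3.5, -3.4], [-1.6, -4.2], [1.5, 0.3]]
knob [ 0.52914586 -0.02312724  0.208     ]
piv [0.69241977 0.11314025 0.184     ] 0.21266687099655232 -2.446110574860864
bed [ 0.54294065 -0.04001324  0.03      ]
pedal [ 0.60915173 -0.22651722  0.175     ] [ 0.61090763 -0.22753521  0.175     ]
0.17 [0.68896626 0.11263379 0.17      ]
0.19 [0.68256205 0.11110267 0.19      ]
0.2 [0.67935994 0.11033711 0.2       ]
0.21 [0.67615784 0.10957155 0.21      ]
```

```bash
cat >> h.py <<'E'
def orient(p,a,ref=None):
    """down orientation with jaw yaw a or a+pi: the one nearest joint config ref"""
    q=np.array(ctrl.sense()["joints"]) if ref is None else ref
    best=None
    for k in(0,np.pi,-np.pi):
        j=ctrl.inverse_kinematics(list(p),list(down(a+k)))
        if j is not None:
            d=abs(np.array(j)[5])+.3*np.abs(np.array(j)-q).max()
            if best is None or d<best[0]: best=(d,down(a+k))
    if best is None: raise ctrl.IKError(str((p,a)))
    return list(best[1])
G=np.array([0,0,-.011])  # TCP = grasp point + G for a tool pointing down
def st(tag=""):
    s=ctrl.sense(); print(tag,"t%.1f"%s["t"],"p",s["position"].round(3),"gap %.4f"%s["finger_gap"],"F",s["ft_force"].round(1),flush=True); return s
E
cat > step1.py <<'E'
from h import *
from scipy.optimize import least_squares
c=cam(); f=lambda u,v:(245+u/3.8,140+v/3.8)
obs=[((705,215),(-.010,-.178,.175)),((271,505),(-.19,.055,.066)),((445,519),(-.19,-.055,.066)),((388,216),(0,0,.066))]
def pose(p,X): return Ro.from_euler("z",p[2]).as_matrix()@np.array(X)+[p[0],p[1],0]
k=ray(c,*f(352,349),.208)
r=least_squares(lambda p:np.concatenate([proj(c,pose(p,X))-f(*o) for o,X in obs]+[[300*(np.linalg.norm((k-pose(p,(.03,.17,0)))[:2])-.214)]]),[.64,-.05,-.1])
J=r.x; print(J,r.fun.round(1)); np.save("jig.npy",J)
piv=pose(J,(.03,.17,.192)); d=(k-piv)[:2]; a0=np.arctan2(d[1],d[0]); q0=a0-J[2]+3.404; rad=np.linalg.norm(d); print("noz",q0,rad)
P=lambda q:np.array([piv[0]+rad*np.cos(J[2]-3.404+q),piv[1]+rad*np.sin(J[2]-3.404+q),.192])+G
A=lambda q:J[2]-3.404+q+np.pi/2
o=orient(P(q0)+[0,0,.09],A(q0)); R0=Ro.from_quat(o)
O=lambda q:list((Ro.from_euler("z",q-q0)*R0).as_quat())
qs=np.linspace(q0,.04,8)
js=[ctrl.inverse_kinematics(list(P(q)),O(q)) for q in qs]; print([None if j is None else np.round(j[5],2) for j in js])
ctrl.goto(list(P(q0)+[0,0,.09]),o); st("above")
ctrl.servo_line(list(P(q0)),speed=.12); st("at")
ctrl.close(25); s=st("closed")
if s["finger_gap"]>.012:
    for q in qs[1:]: ctrl.servo_line(list(P(q)),O(q),speed=.1)
    st("swung"); ctrl.open_gripper(); ctrl.servo_line(list(P(qs[-1])+[0,0,.1]),speed=.2); st("up")
E
python3 step1.py
```

```text
[ 0.64344853 -0.05226231 -0.12839642] [ 0.4 -0.7 -1.2  0.2  0.6  1.6  0.1 -1.1  0.1]
noz 1.0763552883451042 0.2142224795633361
[np.float64(0.72), np.float64(0.91), np.float64(1.11), np.float64(1.32), np.float64(1.53), np.float64(1.75), np.float64(1.95), np.float64(2.16)]
above t2.5 p [ 0.529 -0.022  0.271] gap 0.0950 F [-0.1 -1.5 -0.2]
at t3.5 p [ 0.529 -0.023  0.182] gap 0.0950 F [-0.6 -0.1 -0.8]
closed t4.6 p [ 0.529 -0.023  0.181] gap 0.0195 F [-0.6 -0.4 -0.7]
swung t7.9 p [0.492 0.187 0.181] gap 0.0197 F [-17.    7.7   9.2]
up t9.8 p [0.493 0.186 0.28 ] gap 0.0952 F [-0.4  0.5 -0.3]
```

Nozzle swung. Moving out of view to re-measure the jig unobstructed.

```bash
python3 - <<'E'
from h import *
o=down(np.pi/2)
p=[.35,.35,.35]; ctrl.goto(p,orient(p,0)); c=cam(); crop(c,245,130,210,157,3.8,"jig1.png"); st()
E
```

```text
t11.2 p [0.35  0.35  0.349] gap 0.0952 F [-0.2  0.2 -0.3]
```

View pics/jig1.png

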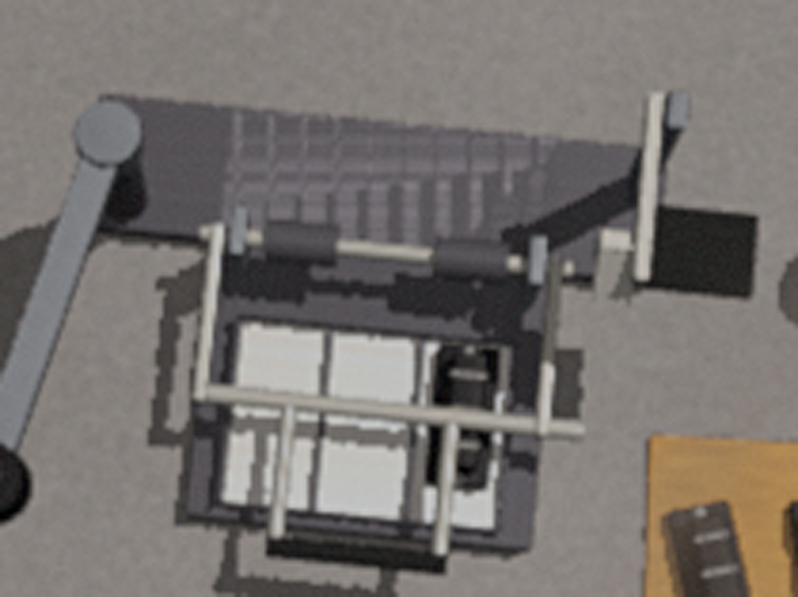

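The nozzle is parked clear. The left and middle bays are empty and the one cooled moulding is in the right bay, under the bar. I'll check the jig fit, then cock the clamp.

```bash
cat >> h.py <<'E'
def pose(X,J=None):
    J=np.load("jig.npy") if J is None else J
    return Ro.from_euler("z",J[2]).as_matrix()@np.array(X,float)+[J[0],J[1],0]
E
python3 - <<'E'
from h import *
from scipy.optimize import least_squares
c=cam(); f=lambda u,v:(245+u/3.8,130+v/3.8)
obs=[((705,252),(-.010,-.178,.175)),((270,544),(-.19,.055,.066)),((445,556),(-.19,-.055,.066)),((388,253),(0,0,.066)),
((289,403),(-.1,.05,.068)),((453,416),(-.1,-.05,.068)),((316,505),(-.155,.029,.036)),((411,513),(-.155,-.029,.036))]
J0=np.load("jig.npy")
fun=lambda J:np.concatenate([proj(c,pose(X,J))-f(*o) for o,X in obs])
r=least_squares(fun,J0,loss="soft_l1"); print(J0,r.x,fun(r.x).reshape(-1,2).round(1).tolist())
np.save("jig.npy",r.x); J=r.x
H=lambda a:pose((-.19*np.cos(a),0,.066+.19*np.sin(a)))+G
o=orient(H(0)+[0,0,.1],J[2]); 
As=np.linspace(0,1.73,13)
print([ctrl.inverse_kinematics(list(H(a)),o) is not None for a in As])
ctrl.goto(list(H(0)+[0,0,.12]),o); st("above")
ctrl.servo_line(list(H(0)),speed=.12); st("at"); ctrl.close(35); s=st("closed")
if s["finger_gap"]>.008:
    for a in As[1:]: ctrl.servo_line(list(H(a)),speed=.12)
    st("up")
    for a in(1.68,1.63): ctrl.servo_line(list(H(a)),speed=.05)
    st("back"); crop(cam(),225,110,210,157,3.8,"jig2.png")
E
```

```text
[ 0.64344853 -0.05226231 -0.12839642] [ 0.64201694 -0.0514749  -0.12107284] [[0.2, -0.4], [-0.7, 0.8], [0.9, 2.4], [-0.2, -0.2], [0.4, -0.3], [0.2, 0.5], [-0.2, -0.9], [-0.7, -0.6]]
[True, True, True, True, True, True, True, True, True, True, True, True, True]
above t12.9 p [ 0.454 -0.028  0.175] gap 0.0948 F [-1.3 -0.  -0.2]
at t14.0 p [ 0.454 -0.029  0.055] gap 0.0952 F [0.2 0.6 0.6]
closed t15.3 p [ 0.455 -0.029  0.055] gap 0.0132 F [ 6.4  0.6 -3. ]
up t19.8 p [ 0.672 -0.056  0.243] gap 0.0126 F [-7.9 -3.5  9.9]
back t20.4 p [ 0.652 -0.053  0.245] gap 0.0132 F [-7.2 -3.8  6.4]
```

View pics/jig2.png

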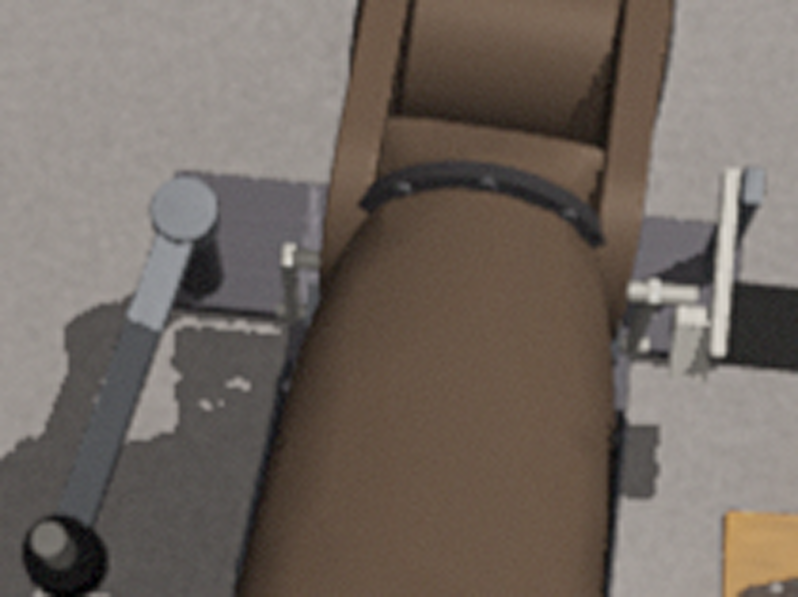

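The arm hides the handle, but the bar end shows at (690,292), near the sear. I'll ease back until the sear takes the load.

```bash
python3 - <<'E'
from h import *
H=lambda a:pose((-.19*np.cos(a),0,.066+.19*np.sin(a)))+G
ok=False
for a in(1.61,1.59,1.575):
    ctrl.servo_line(list(H(a)),speed=.04); ctrl.sleep(.2); s=st(a)
    if s["ft_force"][0]>-2: ok=True;break
if ok:
    ctrl.open_gripper(); ctrl.servo_line(list(H(a)+[0,0,.1]),speed=.15); st("off")
    p=[.45,.3,.40]; ctrl.goto(p,orient(p,0)); c=cam(); crop(c,245,110,210,157,3.8,"jig3.png")
    c=cam("scene"); crop(c,130,220,290,180,2.7,"s3.png")
E
```

```text
1.61 t20.9 p [ 0.65  -0.053  0.245] gap 0.0130 F [ 2.1 -4.3  3.4]
off t23.1 p [ 0.649 -0.052  0.344] gap 0.0950 F [ 0.3  1.1 -0.3]
```

View pics/s3.png

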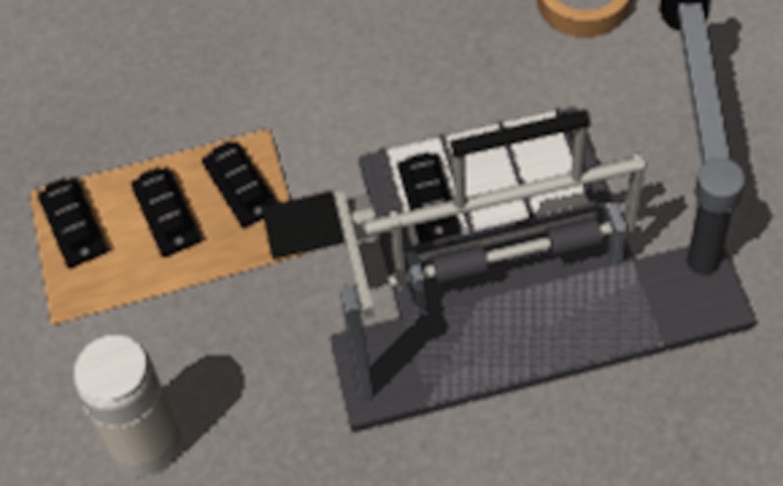

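The clamp stands cocked on its sear. Next I'll locate the cooled moulding precisely and move it to the tote.

```bash
cat >> h.py <<'E'
def find(poly,zb,c=None,thr=75):
    """dark mouldings inside a world polygon at plane zb (underside height): list of (x,y,yaw,area,dims)"""
    c=cam() if c is None else c
    m=np.zeros(c["img"].shape[:2],np.uint8)
    cv2.fillPoly(m,[np.array([proj(c,[x,y,zb]) for x,y in poly]).round().astype(np.int32)],255)
    m[cv2.cvtColor(c["img"],cv2.COLOR_BGR2HSV)[...,2]>=thr]=0
    m=cv2.morphologyEx(m,cv2.MORPH_CLOSE,np.ones((5,5)))
    out=[]
    for k in cv2.findContours(m,cv2.RETR_EXTERNAL,cv2.CHAIN_APPROX_NONE)[0]:
        if cv2.contourArea(k)<250: continue
        W=np.array([ray(c,*p,zb+.006)[:2]*1000 for p in k[:,0]],np.float32)
        b=cv2.boxPoints(cv2.minAreaRect(W)); e=sorted([b[1]-b[0],b[2]-b[1]],key=np.linalg.norm)
        y=np.arctan2(e[1][1],e[1][0]); y=(y+np.pi/2)%np.pi-np.pi/2
        out.append((*(b.mean(0)/1000).round(4),round(float(y),3),*(np.linalg.norm(x).round() for x in e)))
    return out
def bay(y0,hw=.026): return [pose((x,y,0))[:2] for x,y in((-.165,y0-hw),(-.165,y0+hw),(-.046,y0+hw),(-.046,y0-hw))]
MAT=[(.33,-.46),(.33,-.21),(.525,-.21),(.525,-.46)]
TOTE=(.517,.432,-.185)
E
python3 - <<'E'
from h import *
c=cam(); print("jigyaw",np.load("jig.npy"))
for y in(-.058,0,.058): print(y,pose((-.1,y,0))[:2].round(3),find(bay(y),.03,c))
print(find(MAT,.004,c))
E
```

```text
jigyaw [ 0.64201694 -0.0514749  -0.12107284]
-0.058 [ 0.536 -0.097] [(np.float32(0.5446), np.float32(-0.0993), -0.147, np.float32(47.0), np.float32(90.0))]
0 [ 0.543 -0.039] []
0.058 [0.55  0.018] []
[(np.float32(0.424), np.float32(-0.4076), 0.1, np.float32(39.0), np.float32(87.0)), (np.float32(0.4466), np.float32(-0.3239), 0.085, np.float32(39.0), np.float32(88.0))]
```

View pics/jig3.png

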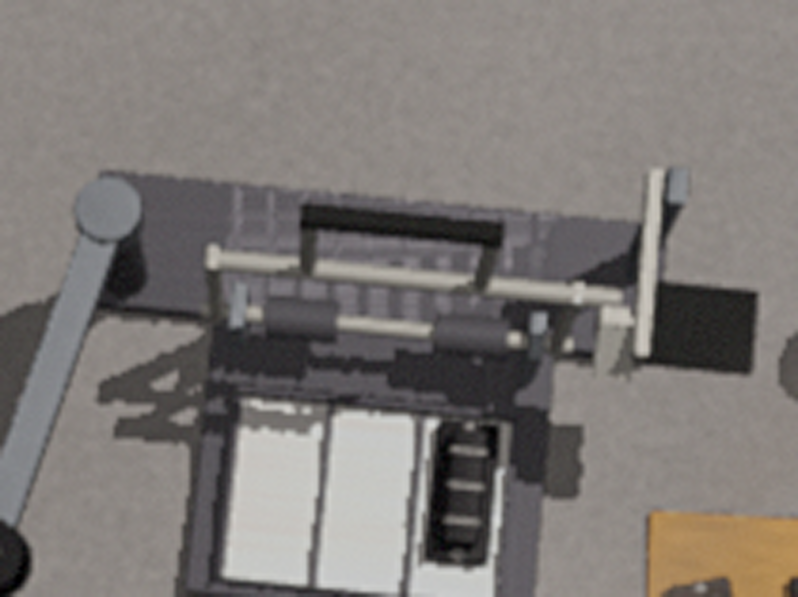

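```bash
python3 - <<'E'
from h import *
J=np.load("jig.npy"); 
p=np.array([.5440,-.0985,.0535]); a=J[2]+np.pi/2
o=orient(p+[0,0,.17],a)
ctrl.goto(list(p+[0,0,.2]),o); ctrl.servo_line(list(p),speed=.15); st("at")
ctrl.close(30); s=st("closed")
if s["finger_gap"]>.015:
    ctrl.servo_line(list(p+[0,0,.2]),speed=.15); s=st("up")
    t=np.array([TOTE[0],TOTE[1],.03]); o2=orient(t+[0,0,.2],TOTE[2]+np.pi/2)
    m=np.array([.44,.2,.30]); ctrl.servo_line(list(m),speed=.3)
    ctrl.goto(list(t+[0,0,.2]),o2); st("over tote")
    ctrl.servo_line(list(t+[0,0,.001]),speed=.15); st("low"); ctrl.open_gripper(); ctrl.servo_line(list(t+[0,0,.25]),speed=.25); st("done")
    c=cam(); cv2.imwrite("pics/top4.png",c["img"]); print(find(MAT,.004,c))
E
```

```text
at t27.9 p [ 0.544 -0.099  0.054] gap 0.0950 F [0.9 0.1 1.1]
closed t29.0 p [ 0.544 -0.099  0.053] gap 0.0218 F [-0.1  0.2  0.3]
up t30.5 p [ 0.544 -0.098  0.253] gap 0.0218 F [ 0.7 -0.6 -0.7]
over tote t34.1 p [0.517 0.432 0.23 ] gap 0.0218 F [-0.4  0.1 -0.3]
low t35.5 p [0.517 0.432 0.032] gap 0.0217 F [ 0.2  0.3 -0.5]
done t38.0 p [0.517 0.432 0.279] gap 0.0949 F [ 0.4  0.2 -0.2]
[(np.float32(0.4239), np.float32(-0.4078), 0.1, np.float32(40.0), np.float32(88.0)), (np.float32(0.4407), np.float32(-0.251), 0.183, np.float32(38.0), np.float32(80.0)), (np.float32(0.4465), np.float32(-0.3237), 0.081, np.float32(39.0), np.float32(88.0))]
```

View pics/top4.png

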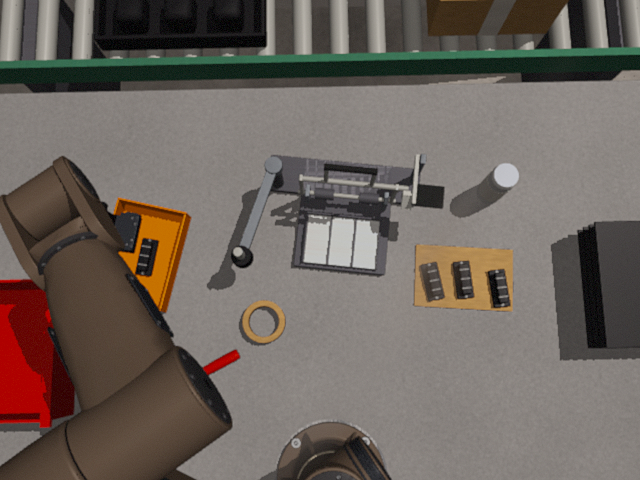

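The cooled moulding is in the tote at (147,257), all bays are empty and three fresh mouldings are on the mat. The gap between bays is too small to open the fingers sideways next to a placed moulding. I'll grip the fresh ones by the hump's ends (72 mm), with the jaws along the bay.

```bash
cat > place.py <<'E'
from h import *
import sys
def run(near,bayy):
    J=np.load("jig.npy"); L=find(MAT,.004,thr=85); print(L)
    L=[l for l in L if np.hypot(l[0]-near[0],l[1]-near[1])<.06]
    x,y,yaw=min(L,key=lambda l:np.hypot(l[0]-near[0],l[1]-near[1]))[:3]
    p=np.array([x,y,.004+.0225]); t=pose((-.113,bayy,.03+.0235))
    o=orient(p+[0,0,.2],yaw); o2=orient(t+[0,0,.2],J[2])
    v=Ro.from_quat(o).inv()*Ro.from_quat(o2); print("turn",v.magnitude())
    ctrl.goto(list(p+[0,0,.2]),o); ctrl.servo_line(list(p),speed=.15); ctrl.close(40); s=st("grip")
    if not .066<s["finger_gap"]<.078: return print("BAD GRIP")
    ctrl.servo_line(list(p+[0,0,.2]),speed=.15); s=st("up")
    if not .066<s["finger_gap"]<.078: return print("LOST")
    ctrl.servo_line(list(t+[0,0,.2]),o2,speed=.15); ctrl.servo_line(list(t+[0,0,.03]),speed=.15); s=st("over bay")
    if not .066<s["finger_gap"]<.078: return print("LOST")
    ctrl.servo_line(list(t),speed=.04); st("down")
    ctrl.open_gripper(); ctrl.servo_line(list(t+[0,0,.2]),speed=.15); st("free")
    q=[.42,-.02,.40]
run((float(sys.argv[1]),float(sys.argv[2])),float(sys.argv[3]))
E
python3 place.py .4407 -.251 .058 && python3 - <<'E'
from h import *
p=[.45,.3,.40]; ctrl.goto(p,orient(p,0)); c=cam(); crop(c,245,110,270,205,2.9,"p5.png"); print(pose((-.1,.058,0))[:2],find(bay(.058),.03,c),find(MAT,.004,c,85))
E
```

```text
[(np.float32(0.4244), np.float32(-0.4076), 0.11, np.float32(41.0), np.float32(89.0)), (np.float32(0.4438), np.float32(-0.2507), 0.174, np.float32(39.0), np.float32(86.0)), (np.float32(0.4466), np.float32(-0.324), 0.085, np.float32(40.0), np.float32(88.0))]
turn 0.2950728395446128
grip t42.5 p [ 0.444 -0.251  0.027] gap 0.0720 F [0.1 0.7 3.6]
up t44.0 p [ 0.444 -0.251  0.226] gap 0.0714 F [-0.8  0.7 -0.6]
over bay t47.3 p [0.537 0.02  0.084] gap 0.0718 F [-0.7 -0.5 -1.3]
down t48.2 p [0.537 0.02  0.054] gap 0.0717 F [-0.1  0.2 -0.6]
free t50.4 p [0.537 0.02  0.253] gap 0.0950 F [-0.6  0.3 -0.5]
[0.54975406 0.01817824] [(np.float32(0.5325), np.float32(0.0223), -0.098, np.float32(52.0), np.float32(97.0))] [(np.float32(0.4065), np.float32(-0.4415), -0.011, np.float32(34.0), np.float32(92.0)), (np.float32(0.4466), np.float32(-0.3239), 0.085, np.float32(39.0), np.float32(88.0))]
```

View pics/p5.png

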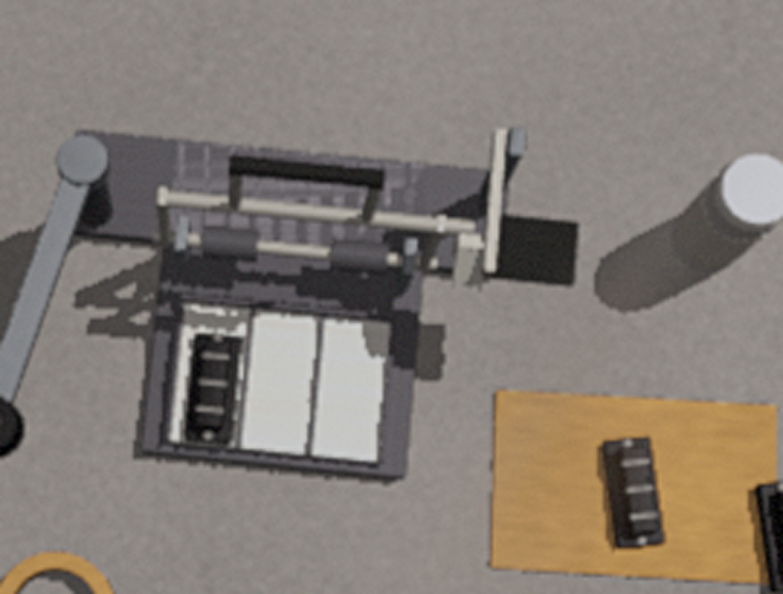

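The first fresh moulding lies in the left bay. The far-right one has been knocked towards the mat's right edge at about (765,540). The middle one goes next, then I'll re-measure that one over a wider region.

```bash
python3 place.py .4466 -.324 0 && python3 - <<'E'
from h import *
p=[.45,.3,.40]; ctrl.goto(p,orient(p,0)); c=cam(); crop(c,245,110,330,210,2.4,"p6.png"); print(find(bay(0),.03,c))
W=[(.30,-.53),(.30,-.34),(.52,-.34),(.52,-.53)]
for zb in(0,.004):print(find(W,zb,c,85),find(W,zb,c,70))
E
```

```text
[(np.float32(0.4076), np.float32(-0.4426), -0.038, np.float32(33.0), np.float32(91.0)), (np.float32(0.4467), np.float32(-0.324), 0.081, np.float32(39.0), np.float32(88.0))]
turn 0.20207283954461275
grip t56.0 p [ 0.447 -0.324  0.027] gap 0.0716 F [-0.7  0.1  3.3]
up t57.5 p [ 0.446 -0.324  0.226] gap 0.0717 F [ 0.4 -0.7 -0.7]
over bay t60.9 p [ 0.53  -0.038  0.084] gap 0.0714 F [ 0.2 -0.7 -0.7]
down t61.8 p [ 0.53  -0.038  0.054] gap 0.0715 F [ 0.4  0.1 -0.5]
free t64.0 p [ 0.53  -0.038  0.253] gap 0.0951 F [ 0.5 -0.6  0.7]
[(np.float32(0.5248), np.float32(-0.0333), -0.028, np.float32(52.0), np.float32(96.0))]
[(np.float32(0.4079), np.float32(-0.4491), -0.02, np.float32(46.0), np.float32(91.0))] [(np.float32(0.4079), np.float32(-0.4497), -0.008, np.float32(43.0), np.float32(91.0))]
[(np.float32(0.4075), np.float32(-0.4478), -0.02, np.float32(46.0), np.float32(90.0))] [(np.float32(0.4075), np.float32(-0.4484), -0.008, np.float32(43.0), np.float32(90.0))]
```

View pics/p6.png

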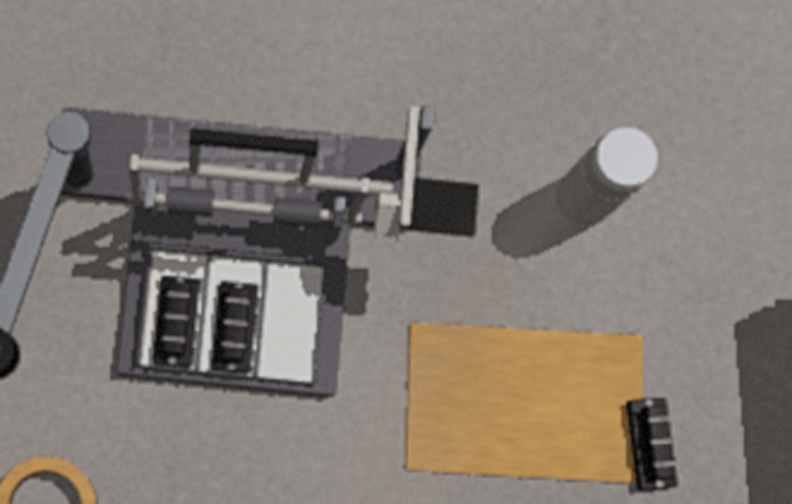

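Two fresh are in their bays. The third straddles the mat's right edge at (651,444), yawed about like the others. I'll pick it there, allowing for the slight tilt.

```bash
python3 - <<'E'
from h import *
J=np.load("jig.npy")
p=np.array([.4077,-.449,.0265]); t=pose((-.113,-.058,.0565))
o=orient(p+[0,0,.2],.08); o2=orient(t+[0,0,.2],J[2]); print((Ro.from_quat(o).inv()*Ro.from_quat(o2)).magnitude())
ctrl.goto(list(p+[0,0,.2]),o); ctrl.servo_line(list(p),speed=.12); st("at"); ctrl.close(40); s=st("grip")
g=lambda:.066<ctrl.sense()["finger_gap"]<.078
if g():
    ctrl.servo_line(list(p+[0,0,.2]),speed=.15); st("up")
    if g():
        ctrl.servo_line(list(t+[0,0,.2]),o2,speed=.15); ctrl.servo_line(list(t+[0,0,.03]),speed=.15); st("over")
        if g():
            ctrl.servo_line(list(t),speed=.04); st("down"); ctrl.open_gripper(); ctrl.servo_line(list(t+[0,0,.2]),speed=.15); st("free")
p=[.45,.3,.40]; ctrl.goto(p,orient(p,0)); c=cam(); crop(c,270,170,140,110,5.5,"p7.png")
from h import *
for y in(-.058,0,.058): print(y,pose((-.1,y,0))[:2].round(3),find(bay(y),.03,c,55))
cv2.imwrite("pics/s7.png",cam("scene")["img"])
E
```

```text
0.20107283954461275
at t69.9 p [ 0.408 -0.449  0.027] gap 0.0952 F [-0.1 -0.4 -0.3]
grip t70.5 p [ 0.408 -0.449  0.027] gap 0.0719 F [ 0.5 -0.4  1.4]
up t71.9 p [ 0.408 -0.449  0.226] gap 0.0718 F [-0.1 -0.3 -1.1]
over t75.9 p [ 0.523 -0.095  0.087] gap 0.0718 F [ 0.2 -1.1 -0.5]
down t76.8 p [ 0.523 -0.095  0.056] gap 0.0719 F [-1.8  0.6  1.4]
free t78.9 p [ 0.523 -0.095  0.256] gap 0.0953 F [-0.5 -0.3 -0.3]
-0.058 [ 0.536 -0.097] [(np.float32(0.5187), np.float32(-0.0927), -0.123, np.float32(50.0), np.float32(96.0))]
0 [ 0.543 -0.039] [(np.float32(0.5259), np.float32(-0.0345), -0.028, np.float32(49.0), np.float32(94.0))]
0.058 [0.55  0.018] [(np.float32(0.5322), np.float32(0.0234), -0.048, np.float32(50.0), np.float32(94.0))]
```

View pics/p7.png

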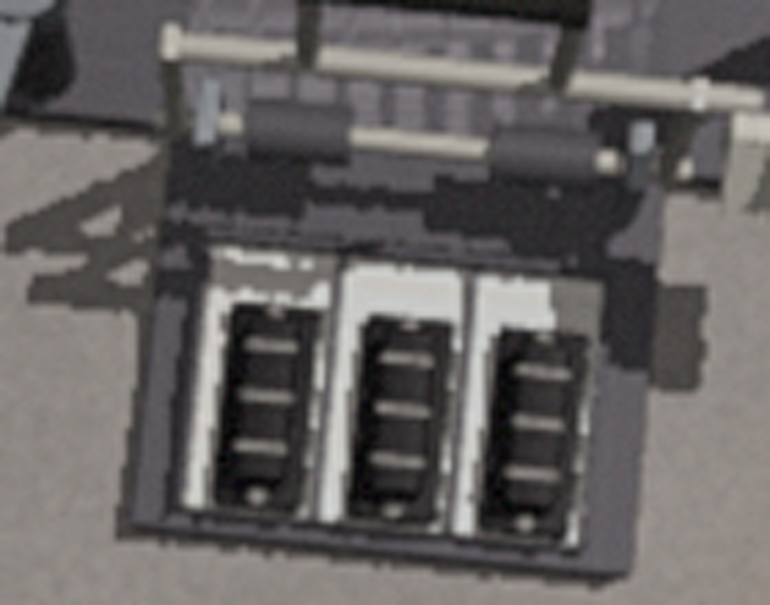

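All three fresh mouldings lie within their own bays, with ridges visible between them and white floor on both sides. Now I'll trip the trigger with closed fingers.

```bash
python3 - <<'E'
from h import *
J=np.load("jig.npy"); p=pose((-.012,-.186,.183)); o=orient(p+[0,0,.1],J[2])
ctrl.close(10); m=p+[-.12,0,.2]; ctrl.goto(list(m),orient(m,J[2])); ctrl.goto(list(p+[0,0,.08]),o); st("above"); ctrl.servo_line(list(p+[0,0,.006]),speed=.1)
b=st("near")["ft_force"][2]
for d in np.arange(.002,.0191,.002):
    ctrl.servo_line(list(p-[0,0,d]),speed=.03); F=st("d%.3f"%d)["ft_force"][2]
    if F-b>30: break
ctrl.servo_line(list(p+[0,0,.1]),speed=.15); st("up")
q=[.40,-.35,.40]; ctrl.goto(q,orient(q,0)); ctrl.sleep(.5)
c=cam(); crop(c,235,130,210,157,3.6,"p8.png"); c=cam("scene"); crop(c,220,200,220,170,3.5,"s8.png")
E
```

```text
above t84.7 p [ 0.608 -0.234  0.264] gap 0.0004 F [-0.1 -0.3  0.5]
near t85.6 p [ 0.608 -0.235  0.19 ] gap 0.0004 F [ 1.1 -0.   0.5]
d0.002 t86.0 p [ 0.608 -0.235  0.181] gap 0.0007 F [-0.2  0.9  0.2]
d0.004 t86.3 p [ 0.608 -0.235  0.179] gap 0.0003 F [0.1 0.3 0.9]
d0.006 t86.5 p [ 0.608 -0.235  0.177] gap 0.0007 F [ 0.4 -0.5  2.8]
d0.008 t86.8 p [ 0.608 -0.235  0.175] gap 0.0006 F [0.5 0.2 1.9]
d0.010 t87.0 p [ 0.608 -0.235  0.173] gap 0.0006 F [ 0.9 -0.4  2.2]
d0.012 t87.3 p [ 0.608 -0.235  0.171] gap 0.0004 F [1.3 0.4 3.2]
d0.014 t87.5 p [ 0.608 -0.235  0.169] gap 0.0004 F [ 2.  -0.2  2.5]
d0.016 t87.8 p [ 0.608 -0.235  0.167] gap 0.0001 F [ 0.7 -0.   3.1]
d0.018 t88.0 p [ 0.608 -0.235  0.165] gap 0.0003 F [ 0.7 -0.1  4.2]
up t89.0 p [ 0.607 -0.235  0.282] gap 0.0004 F [ 0.6 -0.9 -0.3]
```

View pics/p8.png

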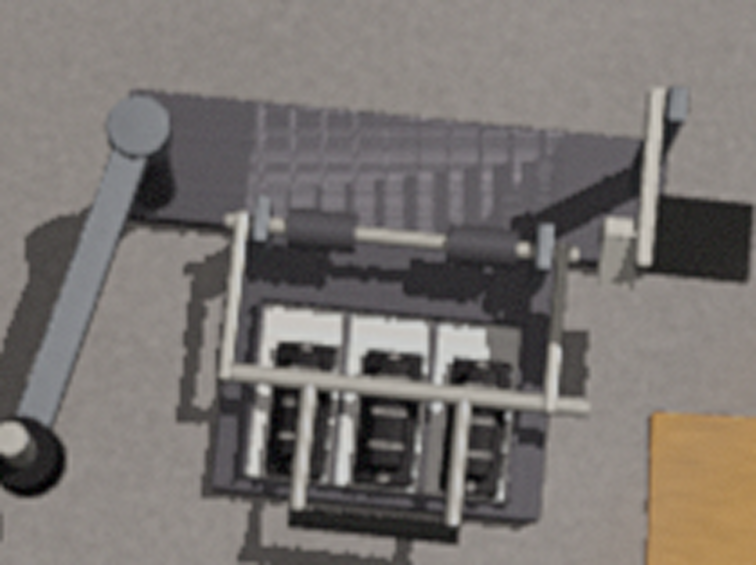

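View pics/s8.png

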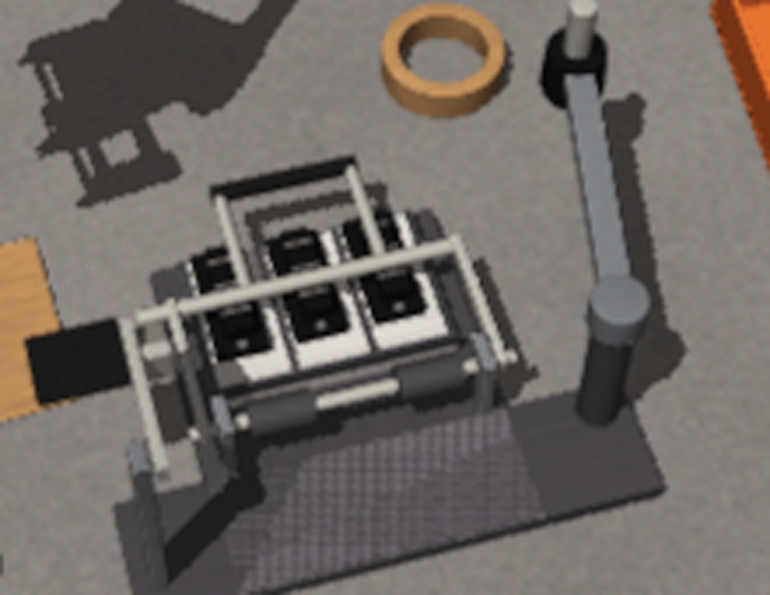

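The clamp snapped down on all three mouldings and the nozzle is still parked, with its knob at (13,437). Now I'll swing it back.

```bash
python3 - <<'E'
from h import *
J=np.load("jig.npy"); c=cam()
k=ray(c,235+13/3.6,130+437/3.6,.208)
piv=pose((.03,.17,.192)); d=(k-piv)[:2]; q0=(np.arctan2(d[1],d[0])-J[2]+3.404+np.pi)%(2*np.pi)-np.pi
print("knob",k,"q0",q0,"rad",np.linalg.norm(d)); rad=.214; q0=min(max(q0,0),.15)
P=lambda q:np.array([piv[0]+rad*np.cos(J[2]-3.404+q),piv[1]+rad*np.sin(J[2]-3.404+q),.192])+G
print("P0",P(q0),"end",P(1.18),"bed",pose((-.1,0,0)))
a0=J[2]-3.404+q0+np.pi/2; qs=np.linspace(q0,1.19,9)
for s in(0,np.pi):
    R0=Ro.from_euler("z",s)*Ro.from_quat(down(a0)); O=lambda q:list((Ro.from_euler("z",q-q0)*R0).as_quat())
    js=[ctrl.inverse_kinematics(list(P(q)),O(q)) for q in qs]
    print([None if j is None else round(float(j[5]),2) for j in js])
    if all(j is not None for j in js): break
else: raise SystemExit
ctrl.open_gripper()
m=[.42,0.05,.38]; ctrl.goto(m,orient(m,0))
ctrl.goto(list(P(q0)+[0,0,.1]),O(q0)); ctrl.servo_line(list(P(q0)),speed=.12); st("at"); ctrl.close(25); s=st("closed")
if .012<s["finger_gap"]<.03:
    for q in qs[1:]: ctrl.servo_line(list(P(q)),O(q),speed=.1)
    st("swung"); ctrl.sleep(.3); ctrl.open_gripper(); ctrl.servo_line(list(P(qs[-1])+[0,0,.12]),speed=.15)
    p=[.35,.35,.35]; ctrl.goto(p,orient(p,0)); st("away")
    c=cam(); crop(c,80,130,420,240,1.9,"p9.png")
E
```

```text
knob [0.49205707 0.18349405 0.208     ] q0 0.047956170988831204 rad 0.21209950210721487
P0 [0.49026255 0.18411981 0.181     ] end [ 0.54270087 -0.03933708  0.181     ] bed [ 0.54274897 -0.03939718  0.        ]
[2.14, 1.94, 1.74, 1.54, 1.33, 1.13, 0.93, 0.75, 0.57]
at t96.5 p [0.491 0.184 0.182] gap 0.0952 F [-0.1 -0.3  0.6]
closed t97.7 p [0.49  0.184 0.181] gap 0.0197 F [-1.6  2.9 -0.1]
swung t101.4 p [ 0.544 -0.04   0.181] gap 0.0196 F [ 5.6  2.1 -2.3]
away t105.5 p [0.351 0.35  0.35 ] gap 0.0950 F [-0.1 -0.3  0.4]
```

View pics/p9.png

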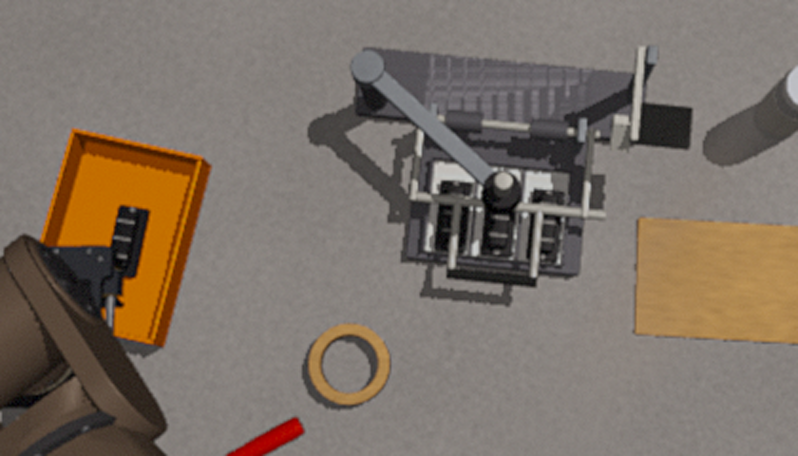

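The picture shows the knob over the middle bay at (503,180), the clamp down on three mouldings, the cooled moulding in the tote and the bystanders in place. The robot is clear, so I'm handing in.

```bash
python3 - <<'E'
from h import *
c=cam(); k=ray(c,80+503/1.9,130+180/1.9,.208); print("knob to bed mid",np.linalg.norm((k-pose((-.1,0,0)))[:2]))
ctrl.finish_job()
E
```

```text
knob to bed mid 0.0016102314142294298
the job is handed in; nothing more can be done
```

I handed the job in at about 106 s of the 210 s allowed. Every step was carried out in the order asked, but finishing returns no verdict, so the result rests on my own checks below.

**What I did:**
- I parked the nozzle at about 0.05 rad and cocked the clamp. The load came off the hand as the sear took it.
- There was one cooled moulding, in the right bay, and it went into the tote.
- I laid the three fresh mouldings in the three bays, gripping them by the ends of the hump, because opening the fingers sideways would have hit a neighbour. One of them had been knocked onto the mat's right edge, so I re-measured it and picked it from there.
- I tripped the trigger with the nozzle still aside, then swung the nozzle back.

**Last checks:**
- The knob is about 2 mm from over the bed's middle.
- The clamp looks level on the mouldings; I judged this from the pictures and did not measure the angle.
- The cooled moulding is in the tote, and the tape, can and screwdriver were not touched.

**Disagreement:** the mouldings were placed about 13 mm to the robot's side of the bar. The automatic contour check in the bays read about 17–18 mm, and its outlines were too wide (about 50 mm instead of 40), probably from shadows. A rough check from the last close-up of the bed gave about 14 mm. All of these are within the 25 mm limit.

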